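# Raise the dust hood's window to the marker

## Task

Reach under the yellow lip of the dust hood's sliding window with the fingertips and push the window up from beneath until the red pointer at the lip's end is level with the green marker on the hood's post, then take the hand away; the counterweight keeps the window there. Do not pinch the lip, keep the fingers off the clear pane, and do not shift the green marker or the bottles, lens mount and lens box standing around.

Things in the scene. Friction and masses are not known exactly. Their poses are not given: they have to be found in the camera images.
- hood: Bench dust hood, fixed, open at back and top. Origin on the bench (z = 0) under the middle of the window's plane; x level into the hood, square to the window, y along it to the left, z up. Two aluminium front posts 26 x 30 mm, 500 mm tall, at y = +/-147 mm, front faces at x = -8 mm; clear side walls and an 8 mm white floor behind. Only lip, pointer and marker stand out before x = -8 mm.
- sash (a joint): Height of the counterweighted window above its lowest position, m, 0 to 0.2, growing upwards. Slides straight up between the posts; balanced within about 1 N, guides rub with about 3 N: 2 to 5 N move it and it stays where left. At 0 the lip's underside is 100 mm above the bench. Dark bottom rail 12 x 258 x 13 mm, underside 3 mm above the lip's; window 165 mm high in all.
- lip_edge (a point): Middle of the lower front edge of the yellow lip, a ledge along the window's bottom, 220 mm wide, 10 mm thick; moves with the window, axes as the hood's. From here its flat underside runs 40 mm along +x to the bottom rail. A black strip 26 x 220 x 4 mm lies on the lip's top, 14 mm back from the edge. The clear pane, 6 x 250 x 138 mm, starts 16 mm above the underside, 43 mm behind this edge.
- pointer (a point): Centre of the red pointer, a block 10 x 12 x 9 mm at the lip's end on the hood's -y side; it moves with the window, 5 mm above the lip's underside. Seen from behind, the bottom rail has a yellow strip 12 mm high with a red patch at that end, level with the pointer.
- mark (a point): Centre of the green pointed marker tab (26 x 12 x 9 mm) of the green collar, 14 mm high, clamped on the hood's -y post, 16 mm beside the pointer's path and 60 mm or more above the pointer at the start. The height to reach: pointer and mark level.
- amber_bottle: Amber glass bottle with white cap, 52 mm across, 110 mm tall, loose on the bench before and beside the hood's +y post; origin under its middle. Leave alone.
- spray_bottle: Slim clear bottle with black cap, 36 mm across, 120 mm tall, loose on the bench before and beside the hood's -y post; origin under its middle. Leave alone.
- lens_mount: Square aluminium lens mount 60 x 60 x 14 mm with a 40 mm round hole, lying loose on the hood's floor behind the window; origin under its middle. Leave alone.
- lens_box: Yellow flat lens box 60 x 60 x 18 mm lying loose on the hood's floor behind the window; origin under its middle. Leave alone.

How it is judged:
By the outcome, as a careful person would: the job done as asked, in the order asked, and still so for the second after the job is handed in, with the robot touching nothing.
It also fails if it takes over 35 s, if anything falls off the work surface, if the arm or the gripper's body presses on something with over 40 N, if the wrist force passes 120 N, or if a joint passes its speed limit or range.

## Robot

A 7-joint arm with a two-finger parallel gripper is mounted at the origin on the work surface. World frame = base frame: x ahead of the robot, y to its left, z up, the work surface at z = 0. Lengths are in m, angles in rad, forces in N, time in s.
With the tool pointing down it reaches from about 0.4 to 0.85 m from the base axis. Payload 10.4 kg.
Tool frame: the origin (TCP) lies on the centre line of the jaws, within the pads' length; the fingertips stand 14 mm ahead of it and the grasp point (between the pads) lies 5 mm behind it (manip.tip_reach is the distance from the TCP to the fingertips, in m); z points along the fingers, y is the line along which they close (so a half turn about z gives the same grasp; the last joint's range is limited). The gripper opens to 85 mm and grips with 20 to 120 N. Pads are 22 mm wide; open, the fingers measure 114 mm over their backs; the gripper's body (76 mm by 85 mm) begins 54 mm behind the grasp point. The pads swing forward as they close: fully open they stand 13 mm farther back than shut.
Start: joints at [-1.26, 0.332, -0.065, 1.46, 0.022, 1.35, -0.088], TCP at [0.205, 0.591, 0.245] pointing down, gripper open.
Joint ranges: [-2.6, 2.6], [-0.5, 2.12], [-1.47, 1.34], [0.16, 2.42], [-1.27, 4.41], [0.06, 2.06], [-2.6, 2.6]. Speed limits (rad/s): [2.22, 2.22, 2.79, 2.79, 3.14, 3.14, 3.14].

## Interface

Orientations are given as a unit quaternion [x, y, z, w].
In Python, from workcell import manip gives the robot as it stands.
- The arm moves only by the shell command python3 -m pendant 'ROWS' [FORCE]. ROWS is JSON, a list of rows, each a list of 7 numbers: the shift along the tool's x, y, z in units of 50 mm (1.0 is 50 mm), then the turn, a rotation vector about the tool's x, y, z in units of 8 degrees (1.0 is 8 degrees), then the opening, from -1 (shut) to 1 (fully open), so that 0 is half open. In form: [[dx, dy, dz, ax, ay, az, jaw], ...]. A call has exactly 10 rows; each row is the pose to reach, as a shift and turn from the pose commanded when the call began, along the tool's axes at that moment; what a row does not reach only later rows make up. A row lasts 1/8 s, in which the tool goes at most 62.5 mm and 10.7 degrees, less where a joint would pass 70% of its speed; a pose out of reach is approached as far as the arm can. A call with a gripper value outside its range is refused whole. The fingers move at their own pace and stop on an object; FORCE is the grip in N (left out, the last holds). Time passes only in rows, so rows that repeat a pose let the fingers close, or fill a call up. It gives the time, the measured TCP pose, the force, the opening and the grip force at its end, in the units of the state.
- manip.get_obs(): the state, without advancing time (a new reading comes with each control period).
- manip.camera(name): name is "scene" or "top" or "wrist"; returns (picture, depth): 420x560x3 uint8, red, green, blue; 420x560 float32, m along the optical axis (not along the pixel's ray), 0 where there is no reading.
- manip.get_calibration(name): a dict with "fx", "fy", "cx", "cy" (pixels), "D" ([k1, k2, p1, p2, k3] as OpenCV has them; the pictures are not rectified), "xyz" and "orientation" of the camera in the world. Camera axes: x right, y up, looking along -z (the intrinsics and any distortion apply to the point x, -y, -z); pixel columns grow to the right and rows downward; lengths in m; the calibration is good to about 2 mm. A picture is of the moment at which its call begins: read the wrist's pose just before it. get_calibration takes no time and is no camera call; for the wrist camera it gives the pose at the moment of the call.
- manip.hand_in(): hands the job in; it is judged then, once.
Trained networks look in the newest picture that a camera, given by its name, has taken for a name from the list of things; names that differ only in an ending like _2 or _b are one class to them, and where a whole thing is asked for, a point or a joint stands for the part that bears it (a point fixed in the world has none). Each returns a list of dicts, best first, with "p" (0 to 1); they miss things now and then, are a little off and sometimes report something else, mostly with a low value. They report only what shows in the picture. A call takes as long as a camera call.
- manip.find_in(thing, camera): "box" ([left, top, right, bottom] in pixels, round what is visible of it).
- manip.trace(thing, camera): "pixels" (420x560 bool, what is visible of it) and "box" ([left, top, right, bottom] in pixels, round what is visible of it).
- manip.tip_of(thing, camera): "pixel" ([column, row] in pixels: a listed point, or the origin of a listed thing).
The state is a dict: "clock": time; "joint_pos": joint angles; "joint_velocities": joint speeds; "tau": joint torques, N m; "position": TCP position; "ee_rot": TCP orientation; "ft_force": force on the tool from outside, world axes, zero at the start; "torque": the same for the moment, N m; "grip_width": opening from 0.0 (shut) to 1.0 (fully open); "grasp_force": force on a finger pad.
Only numpy, scipy, OpenCV 4.12 (cv2) and the standard library are available. Lean on these libraries where they do the work, as an engineer would, in place of code of your own. Each camera call takes 0.05 s, during which the arm holds its last target. There are 200 camera calls.

## Working session

There is one attempt and no reset: what is moved stays moved. The work goes in short steps, Python scripts to look and compute and a shell command to move; the robot and the scene stay as the last step left them, time stands still between calls to the robot, and variables do not carry over. Pictures are saved under pics/ and viewed, at most 10 in all, crops included, and the job is handed in when it is done.

```bash
mkdir -p pics; cat > h.py <<'E'
import numpy as np, cv2
from workcell import manip
from scipy.spatial.transform import Rotation as R
def look(n,save=None):
    c=manip.get_calibration(n); im,d=manip.camera(n)
    if save: cv2.imwrite('pics/'+save,im[:,:,::-1])
    return im,d,c
def w(c,px,z):
    px=np.atleast_2d(np.array(px,float)); K=np.array([[c['fx'],0,c['cx']],[0,c['fy'],c['cy']],[0,0,1]])
    u=cv2.undistortPoints(px[:,None],K,np.array(c['D']))[:,0]
    p=np.c_[u[:,0],-u[:,1],-np.ones(len(u))]*np.reshape(z,(-1,1))
    return R.from_quat(c['orientation']).apply(p)+c['xyz']
def dep(d,px,r=2):
    x,y=int(round(px[0])),int(round(px[1])); a=d[max(0,y-r):y+r+1,max(0,x-r):x+r+1]; a=a[a>0]
    return float(np.median(a)) if len(a) else 0
E
python3 - <<'E'
from h import *
np.set_printoptions(precision=4,suppress=True)
o=manip.get_obs();print(o['clock'],o['position'],o['ee_rot'],o['grip_width'])
for n in ['scene','top']:
    im,d,c=look(n,n+'0.png'); print(n,c['xyz'],R.from_quat(c['orientation']).as_matrix()[:,2])
    for t in ['lip_edge','pointer','mark','hood','amber_bottle','spray_bottle']:
        for r in manip.tip_of(t,n)[:2]:
            z=dep(d,r['pixel']); print(t,round(r['p'],2),np.array(r['pixel']),z,w(c,r['pixel'],z)[0])
print(manip.get_obs()['clock'])
E
```

```text
0.0 [0.2047 0.5902 0.2445] [ 0.1661  0.9861 -0.0007 -0.0001] 0.999270590458648
scene [ 1.1857 -0.0478  0.8203] [ 0.6301 -0.0454  0.7752]
pointer 0.75 [214.  214.4] 0.8382555842399597 [ 0.6537 -0.1461  0.1656]
mark 0.42 [197.9 181.8] 0.7555146217346191 [ 0.6544 -0.1651  0.2707]
hood 0.76 [265.6 249.1] 0.9789753556251526 [ 0.6416 -0.0356  0.0004]
hood 0.18 [217.8 214. ] 0.8388460874557495 [ 0.6532 -0.1378  0.1657]
amber_bottle 0.65 [348.9 225.9] 0.9905270338058472 [0.6034 0.1821 0.0293]
top [ 0.4889 -0.0079  1.1003] [-0.1404 -0.0167  0.99  ]
lip_edge 0.68 [307.7 221.3] 1.1062215566635132 [ 0.6156 -0.0416  0.0002]
pointer 0.77 [362.9 214.1] 0.9881814122200012 [ 0.6182 -0.1572  0.1179]
mark 0.62 [380.2 207.9] 0.8780441880226135 [ 0.6158 -0.1738  0.2285]
hood 0.88 [303.9 208.2] 0.9869338274002075 [ 0.6298 -0.0297  0.123 ]
amber_bottle 0.69 [208.8 236.2] 1.0261313915252686 [0.5718 0.1825 0.0787]
spray_bottle 0.83 [388.6 236.7] 1.042439341545105 [ 0.5747 -0.2242  0.0558]
0.7
```

View pics/scene0.png

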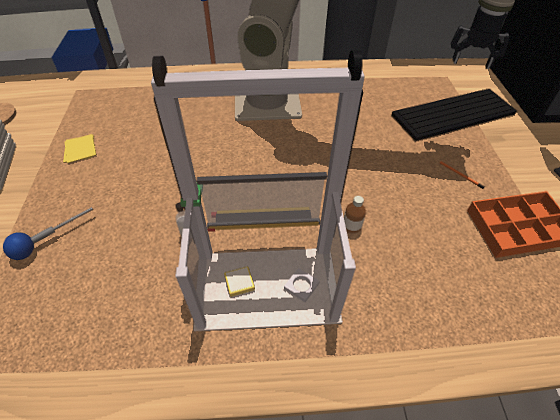

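View pics/top0.png

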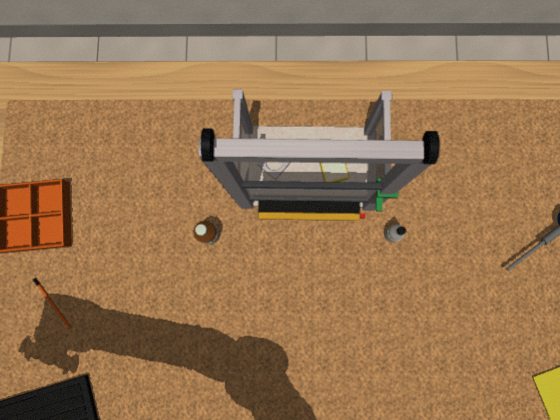

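The scene picture (camera behind the hood) shows the rail at about rows 178 and 220, and the green collar at about (190,195). The top picture shows the yellow lip's front edge from (259,217) to (360,218), the pointer at (362,215), the green tab at (379,208), and the two bottles at (205,231) and (397,233). Next I'll measure the hood's yaw and the wrist camera's mounting.

```bash
python3 - <<'E'
from h import *
np.set_printoptions(precision=3,suppress=True)
im,d,c=look('top')
hsv=cv2.cvtColor(im,cv2.COLOR_RGB2HSV)
m=(hsv[...,0]>15)&(hsv[...,0]<30)&(hsv[...,1]>180)&(hsv[...,2]>120)
m[:205]=0;m[225:]=0;m[:,:250]=0;m[:,365:]=0
v,u=np.nonzero(m); print(len(u),u.min(),u.max(),v.min(),v.max(), np.median(d[m]))
P=w(c,np.c_[u,v],d[v,u]); ok=(P[:,2]>.09)&(P[:,2]<.14);P=P[ok];print(ok.sum(),np.median(P,0),P[:,:].min(0),P.max(0))
f=np.polyfit(P[:,1],P[:,0],1);print('dx/dy',f)
for n,t,k in [('top','pointer',0),('top','mark',0)]:
    r=manip.trace(t,n)[0]; mm=r['pixels']&(d>0); v,u=np.nonzero(mm);P=w(c,np.c_[u,v],d[v,u]);print(t,r['p'],r['box'],len(u),np.median(P,0),np.percentile(P,10,0),np.percentile(P,90,0))
# post tops
o=manip.get_obs();cw=manip.get_calibration('wrist');T=R.from_quat(o['ee_rot'])
print('cam in tool',T.inv().apply(np.array(cw['xyz'])-o['position']),(T.inv()*R.from_quat(cw['orientation'])).as_matrix())
psi=np.arctan(-f[0]); print('yaw',psi)
for s in (1,-1):
    z=np.array([np.cos(psi),np.sin(psi),0]);x=np.array([0,0,-s]);y=np.cross(z,x)
    print(s,np.degrees((T.inv()*R.from_matrix(np.c_[x,y,z])).as_rotvec())/8)
E
```

```text
680 258 359 212 219 0.98797953
675 [ 0.614 -0.043  0.119] [ 0.607 -0.149  0.114] [0.622 0.068 0.126]
dx/dy [0.009 0.614]
pointer 0.65 [197.7, 90.6, 442.3, 224.5] 18032 [ 0.653 -0.046  0.239] [ 0.637 -0.183  0.008] [0.827 0.1   0.502]
mark 0.69 [375.6, 178.7, 401.7, 214.1] 227 [ 0.637 -0.174  0.229] [ 0.616 -0.2    0.224] [ 0.65  -0.168  0.232]
cam in tool [ 0.082 -0.    -0.129] [[ 0.     0.949  0.315]
 [ 1.    -0.     0.   ]
 [ 0.001  0.315 -0.949]]
yaw -0.009284686488217776
1 [ -1.823 -11.142  -1.825]
-1 [-14.652   2.398  14.652]
```

```bash
python3 -m pendant '[[0,0,-1,0,0,-11.2,-1],[0,0,-1,0,0,-11.2,-1],[0,0,-1,0,0,-11.2,-1],[0,0,-1,0,0,-11.2,-1],[0,0,-1,0,0,-11.2,-1],[0,0,-1,0,0,-11.2,-1],[0,0,-1,0,0,-11.2,-1],[0,0,-1,0,0,-11.2,-1],[0,0,-1,0,0,-11.2,-1],[0,0,-1,0,0,-11.2,-1]]'
cat > s.py <<'E'
from h import *
import sys
np.set_printoptions(precision=3,suppress=True)
# state; rows to reach target position argv[1:4], with tool x up, z along hood x (yaw psi=argv[4])
o=manip.get_obs();T=R.from_quat(o['ee_rot'])
print(o['clock'],'q',np.array(o['joint_pos']),'p',np.array(o['position']));print(T.as_matrix());print('F',np.array(o['ft_force']))
t=np.array(sys.argv[1:4],float);psi=float(sys.argv[4]) if len(sys.argv)>4 else -.009
z=np.array([np.cos(psi),np.sin(psi),0]);x=np.array([0,0,1.]);y=np.cross(z,x)
print('shift',T.inv().apply(t-o['position'])/.05,'rot',np.degrees((T.inv()*R.from_matrix(np.c_[x,y,z])).as_rotvec())/8)
x=np.array([-.327,-.945,0]);x-=z*(x@z);x/=np.linalg.norm(x);y=np.cross(z,x)
print('side: rot',np.degrees((T.inv()*R.from_matrix(np.c_[x,y,z])).as_rotvec())/8)
E
python3 s.py 0.42 -0.04 0.25
```

```text
clock: 2.1
position: [0.2048, 0.5905, 0.2953]
ee_rot: [-0.577, 0.817, 0.0, 0.0]
ft_force: [0.5, 0.0, -0.5]
grip_width: 0.001
grasp_force: 0.0
2.1 q [-1.109  0.326 -0.262  1.372  0.083  1.454  1.433] p [0.205 0.591 0.295]
[[-0.335 -0.942 -0.   ]
 [-0.942  0.335  0.   ]
 [-0.     0.    -1.   ]]
F [ 0.49   0.031 -0.549]
shift [10.441 -8.277  0.905] rot [ 10.383   7.401 -10.383]
side: rot [11.137 -1.868 -1.869]
```

```bash
python3 -m pendant '[[0,0,0,1.3,-0.2,-0.2,-1],[0,0,0,2.5,-0.4,-0.4,-1],[0,0,0,3.8,-0.6,-0.6,-1],[0,0,0,5,-0.8,-0.8,-1],[0,0,0,6.2,-1,-1,-1],[0,0,0,7.5,-1.3,-1.3,-1],[0,0,0,8.7,-1.5,-1.5,-1],[0,0,0,10,-1.7,-1.7,-1],[0,0,0,11.1,-1.9,-1.9,-1],[0,0,0,11.1,-1.9,-1.9,-1]]'
python3 s.py 0.45 -0.04 0.25
```

```text
clock: 3.35
position: [0.2041, 0.5902, 0.2927]
ee_rot: [0.502, -0.501, 0.5, -0.498]
ft_force: [0.6, 0.1, 0.5]
grip_width: -0.002
grasp_force: 0.0
3.35 q [-1.748  0.589 -0.133  1.743  1.418  1.827  0.786] p [0.204 0.59  0.293]
[[-0.001 -0.004  1.   ]
 [-1.    -0.003 -0.001]
 [ 0.003 -1.    -0.004]]
F [0.564 0.132 0.454]
shift [12.593  0.877  4.938] rot [ -0.02    0.066 -11.225]
side: rot [0.029 0.054 0.025]
```

```bash
python3 -m pendant '[[0.6,0,0.6,0,0,-0.6,-1],[1.2,0,1.2,0,0,-1.2,-1],[1.8,0,1.8,0,0,-1.8,-1],[2.4,0,2.4,0,0,-2.4,-1],[3,0,3,0,0,-3,-1],[3.6,0,3.6,0,0,-3.6,-1],[4.2,0,4.2,0,0,-4.2,-1],[4.8,0,4.8,0,0,-4.8,-1],[5.4,0,5.2,0,0,-5.6,-1],[6,0,5.4,0,0,-5.6,-1]]'
python3 s.py 0.47 -0.04 0.25
```

```text
clock: 4.6
position: [0.4699, 0.3085, 0.2927]
ee_rot: [0.654, -0.275, 0.652, -0.267]
ft_force: [-0.7, 1.2, -0.4]
grip_width: -0.0
grasp_force: 0.0
4.6 q [-1.189  0.149 -0.092  2.4    1.81   1.419  1.361] p [0.47  0.309 0.293]
[[-0.    -0.012  1.   ]
 [-0.708 -0.706 -0.008]
 [ 0.706 -0.708 -0.008]]
F [-0.725  1.167 -0.391]
shift [4.335 5.524 0.068] rot [ 0.018  0.055 -5.638]
side: rot [0.052 0.026 5.612]
```

```bash
python3 -m pendant '[[0.2,0.2,0.7,0,0,-0.6,-1],[0.5,0.7,1.3,0,0,-1.2,-1],[1,1.3,1.5,0,0,-1.8,-1],[1.5,1.9,1.5,0,0,-2.4,-1],[2,2.5,1.5,0,0,-3,-1],[2.5,3.2,1.5,0,0,-3.6,-1],[3,3.8,1.5,0,0,-4.2,-1],[3.5,4.4,1.5,0,0,-4.8,-1],[4,5,1.5,0,0,-5.6,-1],[4.3,5.5,1.5,0,0,-5.6,-1]]'
python3 s.py 0.54 -0.04 0.15
```

```text
clock: 5.85
position: [0.5562, 0.196, 0.1687]
ee_rot: [0.708, -0.012, 0.706, 0.007]
ft_force: [0.3, 0.7, -1.2]
grip_width: 0.002
grasp_force: 0.0
5.85 q [ 0.418  1.193 -1.238  2.413  2.929  1.902  2.604] p [0.556 0.196 0.169]
[[ 0.002 -0.026  1.   ]
 [-0.007 -1.    -0.026]
 [ 1.    -0.007 -0.002]]
F [ 0.309  0.719 -1.153]
shift [-0.34   4.729 -0.201] rot [ 0.121  0.015 -0.051]
side: rot [ 0.107 -0.083 11.199]
```

```bash
cat > kin.py <<'E'
from h import *
import itertools
from scipy.optimize import least_squares
Q=np.array([[-1.26,.332,-.065,1.46,.022,1.35,-.088],[-1.109,.326,-.262,1.372,.083,1.454,1.433],[-1.748,.589,-.133,1.743,1.418,1.827,.786],[-1.189,.149,-.092,2.4,1.81,1.419,1.361],[.418,1.193,-1.238,2.413,2.929,1.902,2.604]])
P=np.array([[.2047,.5902,.2445],[.2048,.5905,.2953],[.2041,.5902,.2927],[.4699,.3085,.2927],[.5562,.196,.1687]])
E=np.array([[.1661,.9861,-.0007,-.0001],[-.577,.817,0,0],[.502,-.501,.5,-.498],[.654,-.275,.652,-.267],[.708,-.012,.706,.007]])
def fk(q,s,k,L):
    r=R.identity();p=np.array([0,0,L[0]])
    for i in range(7):
        r=r*R.from_euler('zyzyzyz'[i],s[i]*q[i]+(k if i==6 else 0))
        if i==1: p=p+r.apply([L[4],0,0])
        if i==2: p=p+r.apply([L[5],0,L[1]])
        if i==3: p=p+r.apply([L[6],0,0])
        if i==4: p=p+r.apply([0,0,L[2]])
        if i==5: p=p+r.apply([L[7],0,0])
    return p+r.apply([0,0,L[3]]),r
if __name__=='__main__':
    best=[]
    for s in itertools.product([1,-1],repeat=7):
        if s[0]>0: continue
        for k in np.arange(4)*np.pi/2:
            e=sum((fk(q,s,k,[0]*8)[1].inv()*R.from_quat(x)).magnitude() for q,x in zip(Q,E))
            best.append((e,s,k))
    best.sort(key=lambda b:b[0]);print(best[:4])
    e,s,k=best[0]
    f=lambda L:np.concatenate([fk(q,s,k,L)[0]-p for q,p in zip(Q,P)])
    for n in (4,8):
        g=least_squares(lambda L:f(np.r_[L,np.zeros(8-n)]),[.36,.42,.4,.25,0,0,0,0][:n]);print(g.x.round(4),np.abs(g.fun).max())
E
python3 kin.py
```

```text
[(0.006980051252435321, (-1, 1, -1, 1, -1, 1, -1), np.float64(1.5707963267948966)), (3.5779224475361198, (-1, 1, 1, 1, -1, 1, -1), np.float64(1.5707963267948966)), (4.741678130716214, (-1, 1, -1, -1, 1, -1, -1), np.float64(1.5707963267948966)), (5.18043667959779, (-1, -1, -1, 1, -1, 1, -1), np.float64(1.5707963267948966))]
[0.2486 0.4579 0.4834 0.3444] 0.044722359253383415
[ 0.291   0.4244  0.5143  0.3634  0.0621 -0.0931 -0.0157 -0.0133] 0.03951542740131356
```

```bash
cat > ik.py <<'E'
from fit import *
lo=np.array([-2.6,-.5,-1.47,.16,-1.27,.06,-2.6]);hi=np.array([2.6,2.12,1.34,2.42,4.41,2.06,2.6])
np.set_printoptions(precision=2,suppress=True,linewidth=150)
def F(q): 
    r=R.identity()
    for i in range(7): r=r*R.from_euler('zyzyzyz'[i],s[i]*q[i]+(k if i==6 else 0))
    return A(q)@v,r
def tgt(psi,pitch=0):  # x up, pitch>0 nose up
    z=np.array([np.cos(psi)*np.cos(pitch),np.sin(psi)*np.cos(pitch),np.sin(pitch)]);y=np.cross(z,[0,0,1]);y/=np.linalg.norm(y)
    return R.from_matrix(np.c_[np.cross(y,z),y,z])
def ik(q0,p,r,wn=.003,ref=None,m=.05):
    ref=q0 if ref is None else ref
    def f(q):
        a,b=F(q);return np.r_[(a-p)*10,(b.inv()*r).as_rotvec()*3,wn*(q-ref)]
    g=least_squares(f,np.clip(q0,lo+m+1e-3,hi-m-1e-3),bounds=(lo+m,hi-m),max_nfev=60)
    return g.x,np.abs(g.fun[:6]).max()
marg=lambda q:np.minimum(q-lo,hi-q).min()
def pts(psi,c=np.array([.607,-.041]),depth=.022,n=6):
    t=c+np.array([depth,0])-.014*np.array([np.cos(psi),np.sin(psi)]); 
    return [np.r_[t-[.07,0],.08]]+[np.r_[t,z] for z in np.linspace(.08,.21,n)]
if __name__=='__main__':
    rng=np.random.default_rng(0); mid=(lo+hi)/2
    for psi in np.radians([-60,-45,-30,30,45,60]):
        sols=[]
        for t in range(14):
            r=tgt(psi);pp=pts(psi,n=3);q,e=ik(rng.uniform(lo,hi),pp[-1],r,.01,mid)
            if e>.02: continue
            path=[q]
            for p in pp[-2::-1]:
                q,e2=ik(q,p,r,.01); e=max(e,e2); path.append(q)
            if e<.03: sols.append((min(marg(x) for x in path),path))
        sols.sort(key=lambda z:-z[0]);print(np.degrees(psi),len(sols))
        for a in sols[:2]: print('  ',a[0],a[1][0],a[1][-1])
E
time python3 ik.py
```

```text
-59.99999999999999 5
   0.35973521947708553 [-1.28  0.84  0.82  1.99  1.15  1.15  2.2 ] [-1.29  1.05  0.65  2.06  1.04  1.13  1.94]
   0.33287365089830256 [-0.47  0.62 -0.14  1.95  1.56  1.68  2.14] [-0.51  0.86 -0.18  2.02  1.5   1.73  1.83]
-45.0 10
   0.2005595487021341 [-0.28  0.53 -0.32  2.16  1.84  1.61  2.06] [-0.34  0.84 -0.33  2.22  1.82  1.78  1.74]
   0.1911719278584556 [-0.51  0.51 -0.09  2.17  1.77  1.52  2.03] [-0.55  0.81 -0.13  2.23  1.72  1.65  1.69]
-29.999999999999996 9
   0.050000000000000266 [-0.5   0.42 -0.    2.37  2.09  1.39  1.88] [ 0.16  0.98 -0.67  2.37  2.41  2.01  1.91]
   0.050000000000000266 [-0.5   0.42 -0.    2.37  2.09  1.39  1.88] [ 0.16  0.98 -0.67  2.37  2.41  2.01  1.91]
29.999999999999996 8
   0.11483736839731762 [ 0.71  0.47 -0.26  2.26  4.21  1.25  1.27] [ 0.75  0.81 -0.18  2.31  4.29  1.44  1.59]
   0.09162535720750542 [0.12 0.49 0.35 2.29 4.09 1.48 1.16] [0.22 0.85 0.3  2.33 4.08 1.77 1.45]
45.0 12
   0.06487391440391521 [-0.08  0.71  0.71  2.1   4.25  1.81  0.99] [0.03 1.01 0.6  2.15 4.23 2.   1.29]
   0.05000000447397612 [ 1.66  1.4  -1.42  2.02 -0.5   0.49  0.45] [ 1.78  1.57 -1.2   2.07 -0.38  0.56  0.64]
59.99999999999999 6
   0.3743043036216005 [ 1.4   1.07 -1.1   1.79 -0.83  1.    0.63] [ 1.45  1.24 -0.95  1.87 -0.73  1.    0.84]
   0.22288400363182093 [ 1.48  1.22 -1.25  1.79 -0.61  0.91  0.48] [ 1.55  1.38 -1.09  1.87 -0.5   0.92  0.67]
real	0m40.756s
user	0m41.119s
sys	0m0.147s
```

```bash
cat > sim.py <<'E'
from ik import *
from scipy.spatial.transform import Slerp
def sim(q,way,n=10):
    for p1,r1 in way:
        p0,r0=F(q);sl=Slerp([0,1],R.concatenate([r0,r1]));
        for t in np.linspace(0,1,n+1)[1:]:
            q2,e=ik(q,p0+t*(p1-p0),sl(t),.01,None,.02); 
            d=np.abs(q2-q).max(); q=q2
        print(q,'err',round(e,3),'marg',round(marg(q),2))
    return q
if __name__=='__main__':
    q=np.array([.418,1.193,-1.238,2.413,2.929,1.902,2.604])
    for psi in np.radians([-38,-42]):
        r=tgt(psi);a=pts(psi,depth=.015)
        print('direct');sim(q,[(np.array([.50,.1,.22]),r),(a[0]+[0,0,.12],r),(a[0],r),(a[1],r),(a[-1],r)])
        print('via -70');sim(q,[(np.array([.50,.2,.22]),tgt(np.radians(-70))),(a[0]+[0,0,.12],r),(a[0],r),(a[1],r),(a[-1],r)])
E
python3 sim.py
```

```text
direct
[-0.13  0.65 -0.93  2.26  1.77  2.04  2.07] err 0.0 marg 0.02
[ 0.1   0.56 -0.79  2.39  2.    1.81  2.02] err 0.0 marg 0.03
[-0.    0.93 -0.61  2.3   2.13  1.99  1.82] err 0.0 marg 0.07
[ 0.01  0.92 -0.56  2.18  2.2   1.86  1.92] err 0.0 marg 0.2
[ 0.1   0.57 -0.7   2.25  2.08  1.7   2.11] err 0.0 marg 0.17
via -70
[-0.9   0.76 -0.12  1.64  1.11  2.04  2.17] err 0.0 marg 0.02
[-0.14  0.48 -0.55  2.4   1.91  1.7   1.95] err 0.001 marg 0.02
[-0.2   0.86 -0.44  2.31  2.01  1.86  1.73] err 0.0 marg 0.11
[-0.17  0.86 -0.38  2.18  2.09  1.76  1.83] err 0.0 marg 0.24
[-0.12  0.5  -0.46  2.26  2.    1.6   2.04] err 0.0 marg 0.16
direct
[-0.2   0.64 -0.86  2.21  1.69  2.04  2.05] err 0.0 marg 0.02
[ 0.02  0.56 -0.73  2.34  1.91  1.82  2.01] err 0.0 marg 0.08
[-0.07  0.92 -0.58  2.26  2.02  1.96  1.8 ] err 0.0 marg 0.1
[-0.06  0.91 -0.53  2.13  2.1   1.86  1.91] err 0.0 marg 0.2
[ 0.02  0.58 -0.64  2.21  1.99  1.72  2.11] err 0.0 marg 0.21
via -70
[-0.9   0.76 -0.12  1.64  1.11  2.04  2.17] err 0.0 marg 0.02
[-0.68  0.44 -0.02  2.37  1.71  1.53  1.9 ] err 0.0 marg 0.05
[-0.67  0.8  -0.02  2.28  1.72  1.58  1.63] err 0.0 marg 0.14
[-0.62  0.82  0.04  2.15  1.81  1.51  1.72] err 0.0 marg 0.27
[-0.63  0.48  0.05  2.24  1.79  1.45  1.98] err 0.0 marg 0.18
```

```bash
python3 -m pendant '[[0.2,0.3,-0.6,-1.2,0,0,-1],[0.5,0.6,-1.1,-2.4,0,0,-1],[0.6,1,-1.3,-3.6,0,0,-1],[0.6,1.5,-1.2,-4.6,0,0,-1],[0.6,2,-1,-5.1,0,0,-1],[0.6,2.6,-0.8,-5.1,0,0,-1],[0.6,3.2,-0.6,-5.1,0,0,-1],[0.6,3.8,-0.4,-5.1,0,0,-1],[0.6,4.3,-0.3,-5.1,0,0,-1],[0.6,4.5,-0.2,-5.1,0,0,-1]]'
python3 s.py 0.54 -0.032 0.08 -0.733
python3 - <<'E'
from h import *
np.set_printoptions(precision=4,suppress=True)
im,d,c=look('wrist','w1.png')
for t in ['lip_edge','pointer','mark']:
    for r in manip.tip_of(t,'wrist')[:2]:
        z=dep(d,r['pixel']); print(t,round(r['p'],2),np.array(r['pixel']),z,w(c,r['pixel'],z)[0])
E
```

```text
clock: 7.1
position: [0.5404, -0.0286, 0.1997]
ee_rot: [0.66, -0.256, 0.66, 0.253]
ft_force: [0.8, 0.1, -0.1]
grip_width: 0.002
grasp_force: 0.0
7.1 q [ 0.012  0.568 -0.729  2.337  1.899  1.83   2.009] p [ 0.54  -0.029  0.2  ]
[[-0.001 -0.671  0.741]
 [-0.003 -0.741 -0.671]
 [ 1.    -0.003 -0.001]]
F [ 0.813  0.069 -0.057]
shift [-2.394  0.065  0.042] rot [ 0.023  0.009 -0.025]
side: rot [ 0.025 -0.011 11.225]
pointer 0.93 [331.6 293.3] 0.3002546727657318 [ 0.612  -0.1484  0.1193]
mark 0.56 [352.9 159.3] 0.27632445096969604 [ 0.6111 -0.1649  0.2266]
```

View pics/w1.png

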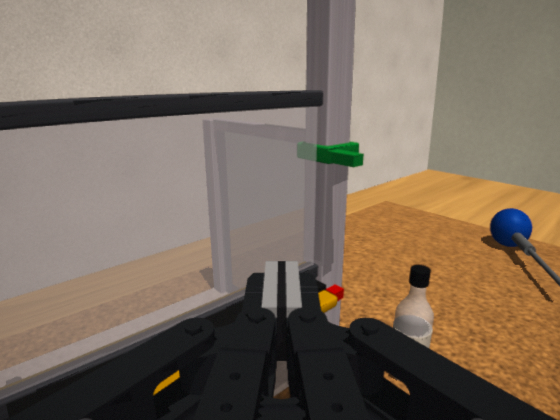

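The wrist picture shows the closed fingertips at about (282,270), the red pointer at (335,291) and the green tab at (345,155). Pointer and marker positions agree with the top view. Now I'll lower the hand and go under the lip.

```bash
python3 -m pendant '[[-0.7,0,0,0,0,0,-1],[-1.4,0,0,0,0,0,-1],[-2,0,0,0,0,0,-1],[-2.24,0,0,0,0,0,-1],[-2.24,0,0,0,0,0,-1],[-2.24,-0.2,0.25,0,0,0,-1],[-2.24,-0.4,0.5,0,0,0,-1],[-2.24,-0.6,0.75,0,0,0,-1],[-2.24,-0.87,1.05,0,0,0,-1],[-2.24,-0.87,1.05,0,0,0,-1]]'
python3 s.py 0.608 -0.032 0.198 -0.733
python3 - <<'E'
from h import *
im,d,c=look('wrist','w2.png')
E
```

```text
clock: 8.55
position: [0.6092, -0.0298, 0.087]
ee_rot: [0.66, -0.254, 0.66, 0.253]
ft_force: [-0.4, 0.7, 0.1]
grip_width: -0.001
grasp_force: 0.0
8.55 q [-0.059  0.895 -0.534  2.137  2.083  1.855  1.916] p [ 0.609 -0.03   0.087]
[[-0.001 -0.669  0.743]
 [-0.002 -0.743 -0.669]
 [ 1.    -0.002 -0.001]]
F [-0.398  0.651  0.079]
shift [2.219 0.044 0.011] rot [ 0.003  0.004 -0.018]
side: rot [ 0.006  0.001 11.232]
```

View pics/w2.png

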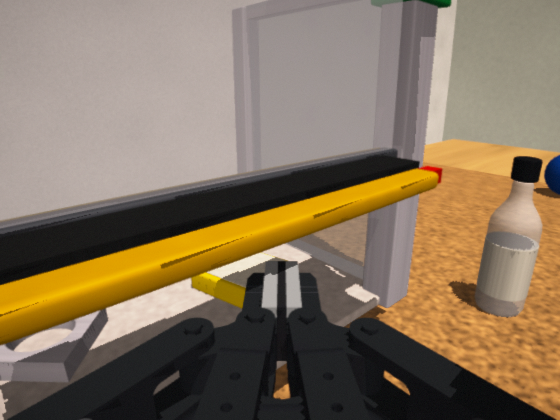

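The lip's front face crosses above the fingertips, with its lower edge at about (282,240) and the tips at (282,262). I'll measure the edge's true place.

```bash
python3 - <<'E'
from h import *
np.set_printoptions(precision=4,suppress=True)
im,d,c=look('wrist')
hsv=cv2.cvtColor(im,cv2.COLOR_RGB2HSV)
m=(hsv[...,0]>15)&(hsv[...,0]<30)&(hsv[...,1]>180)&(hsv[...,2]>100)&(d>0)
for u in (60,150,260,282,300,380):
    v=np.nonzero(m[:260,u])[0]; a=v.max(); print(u,v.min(),a,'bot',w(c,[u,a-1],d[a-1,u])[0],'mid',w(c,[u,(a+v.min())//2],d[(a+v.min())//2,u])[0],'top',w(c,[u,v.min()+1],d[v.min()+1,u])[0])
g=(hsv[...,1]<60)&(hsv[...,2]>120)
print('tip',w(c,[282,266],dep(d,[282,266]))[0])
o=manip.get_obs();print(np.array(o['position'])+.014*R.from_quat(o['ee_rot']).as_matrix()[:,2])
E
```

```text
Traceback (most recent call last):
ValueError: zero-size array to reduction operation maximum which has no identity
```

```bash
python3 - <<'E'
from h import *
np.set_printoptions(precision=4,suppress=True)
im,d,c=look('wrist')
hsv=cv2.cvtColor(im,cv2.COLOR_RGB2HSV)
m=(hsv[...,0]>12)&(hsv[...,0]<32)&(hsv[...,1]>180)&(hsv[...,2]>100)
for u in (150,230,282,380):
    v=np.nonzero(m[:260,u])[0]
    if not len(v): print(u,'none',hsv[225,u]);continue
    print(u,v.min(),v.max())
    for a in np.linspace(v.min()+1,v.max()-1,6).astype(int): print('   ',a,d[a,u],w(c,[u,a],d[a,u])[0])
for r in (262,266,272): print('tip',w(c,[275,r],dep(d,[275,r]))[0],dep(d,[275,r]))
o=manip.get_obs();print(np.array(o['position'])+.014*R.from_quat(o['ee_rot']).as_matrix()[:,2])
E
```

```text
150 239 259
    240 0.116178215 [0.6185 0.0159 0.1209]
    243 0.115607835 [0.6178 0.0163 0.1203]
    247 0.112107426 [0.6143 0.0178 0.1205]
    250 0.110008985 [0.6121 0.0187 0.1206]
    254 0.10770025 [0.6097 0.0197 0.1205]
    258 0.10633872 [0.6082 0.0205 0.12  ]
230 217 258
    218 0.13488932 [ 0.618  -0.0142  0.121 ]
    225 0.12907922 [ 0.6129 -0.0106  0.1207]
    233 0.12379411 [ 0.6081 -0.0073  0.1201]
    241 0.12230178 [ 0.6063 -0.006   0.1182]
    249 0.12271602 [ 0.606  -0.0056  0.1155]
    257 0.12504457 [ 0.6072 -0.0062  0.112 ]
282 203 239
    204 0.0 [0.5115 0.0567 0.1678]
    210 0.14412378 [ 0.6126 -0.0346  0.1207]
    217 0.13765286 [ 0.6075 -0.03    0.1204]
    224 0.13579133 [ 0.6056 -0.0283  0.1186]
    231 0.1371541 [ 0.6059 -0.0286  0.1157]
    238 0.13713723 [ 0.6053 -0.028   0.1132]
380 176 204
    177 0.19367974 [ 0.6173 -0.1076  0.1208]
    182 0.18317293 [ 0.611  -0.0982  0.121 ]
    187 0.17769215 [ 0.6074 -0.093   0.1202]
    192 0.17625819 [ 0.6061 -0.0913  0.1183]
    197 0.17467289 [ 0.6047 -0.0895  0.1165]
    203 0.17750134 [ 0.6055 -0.0913  0.113 ]
tip [ 0.6151 -0.0331  0.098 ] 0.1520732343196869
tip [ 0.6127 -0.031   0.0978] 0.14910218119621277
tip [ 0.6089 -0.0276  0.0979] 0.14428891241550446
[ 0.618  -0.0386  0.0861]
```

```bash
python3 -m pendant '[[0.15,0,0,0,0,0,-1],[0.3,0,0,0,0,0,-1],[0.55,0,0,0,0,0,-1],[0.8,0,0,0,0,0,-1],[1.1,0,0,0,0,0,-1],[1.4,0,0,0,0,0,-1],[1.65,0,0,0,0,0,-1],[1.85,0,0,0,0,0,-1],[1.95,0,0,0,0,0,-1],[2,0,0,0,0,0,-1]]'
cat > meas.py <<'E'
from h import *
import sys
np.set_printoptions(precision=4,suppress=True)
for n in sys.argv[2:]:
    im,d,c=look(n,n+sys.argv[1]+'.png'); hsv=cv2.cvtColor(im,cv2.COLOR_RGB2HSV)
    h=hsv[...,0].astype(int)
    for nm,m in [('red',((h<6)|(h>174))&(hsv[...,1]>170)&(hsv[...,2]>70)),('green',(h>50)&(h<80)&(hsv[...,1]>130)&(hsv[...,2]>40))]:
        v,u=np.nonzero(m&(d>0)); P=w(c,np.c_[u,v],d[v,u]); k=(abs(P[:,0]-.62)<.05)&(abs(P[:,1]+.17)<.06)&(P[:,2]>.08);P=P[k]
        if nm=='green': P=P[P[:,0]<.633]
        if len(P): print(n,nm,len(P),'box px',u[k].min(),v[k].min(),u[k].max(),v[k].max(),'\n',np.percentile(P,[1,10,50,90,99],axis=0))
    for t in ['pointer','mark']: print(t,[(round(r['p'],2),np.round(r['pixel'],1)) for r in manip.tip_of(t,n)[:1]])
E
python3 s.py 0.608 -0.032 0.198 -0.733; python3 meas.py 3 wrist top
```

```text
clock: 9.95
position: [0.6081, -0.0293, 0.1863]
ee_rot: [0.661, -0.253, 0.66, 0.252]
ft_force: [-0.4, 1.3, -2.5]
grip_width: 0.001
grasp_force: 1.3
9.95 q [-0.001  0.637 -0.624  2.204  2.003  1.756  2.065] p [ 0.608 -0.029  0.186]
[[ 0.001 -0.668  0.744]
 [-0.002 -0.744 -0.668]
 [ 1.    -0.001 -0.002]]
F [-0.399  1.294 -2.522]
shift [0.234 0.041 0.035] rot [-0.011  0.016 -0.006]
side: rot [ 0.004  0.021 11.244]
wrist red 110 box px 415 185 437 201 
 [[ 0.6089 -0.1593  0.1993]
 [ 0.6091 -0.1582  0.2031]
 [ 0.6111 -0.1544  0.2074]
 [ 0.617  -0.1498  0.2076]
 [ 0.6186 -0.1478  0.2079]]
wrist green 659 box px 391 135 452 163 
 [[ 0.6098 -0.1756  0.2216]
 [ 0.6103 -0.1716  0.2224]
 [ 0.6189 -0.1647  0.2265]
 [ 0.6302 -0.1637  0.2299]
 [ 0.6328 -0.1628  0.2301]]
pointer [(0.63, array([423.2, 192.3]))]
mark [(0.84, array([443. , 156.5]))]
top red 27 box px 366 208 371 212 
 [[ 0.6107 -0.1599  0.2031]
 [ 0.6109 -0.1597  0.2043]
 [ 0.6151 -0.1559  0.2062]
 [ 0.6188 -0.1519  0.2077]
 [ 0.619  -0.1504  0.2085]]
top green 65 box px 376 189 396 210 
 [[ 0.6115 -0.1759  0.2244]
 [ 0.6138 -0.1754  0.2259]
 [ 0.6214 -0.1713  0.2279]
 [ 0.6309 -0.1665  0.2306]
 [ 0.6329 -0.1661  0.2317]]
pointer [(0.82, array([370. , 209.8]))]
mark [(0.69, array([379. , 206.4]))]
```

View pics/wrist3.png

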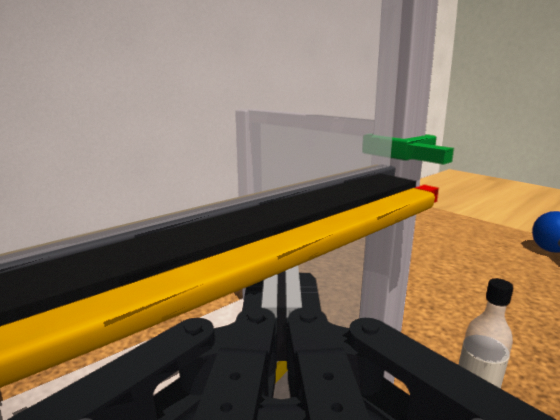

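The red pointer, at (428,193), is about 20 mm below the green tab, whose front end is at (437,154). I'll refine using the tab alone.

```bash
cat > tab.py <<'E'
from h import *
np.set_printoptions(precision=4,suppress=True)
for n in ['wrist']:
    im,d,c=look(n); hsv=cv2.cvtColor(im,cv2.COLOR_RGB2HSV);h=hsv[...,0].astype(int)
    def show(nm,m):
        v,u=np.nonzero(m&(d>0));P=w(c,np.c_[u,v],d[v,u])
        k=(P[:,0]>.603)&(P[:,0]<.64)&(abs(P[:,1]+.165)<.03)&(P[:,2]>.1);P=P[k]
        for lo in np.arange(.606,.63,.003):
            q=P[(P[:,0]>=lo)&(P[:,0]<lo+.003)]
            if len(q)>3: print(n,nm,round(lo,3),len(q),'z',np.percentile(q[:,2],[1,50,99]),'y',np.percentile(q[:,1],[1,99]))
    show('red',((h<6)|(h>174))&(hsv[...,1]>170)&(hsv[...,2]>70)); show('green',(h>50)&(h<80)&(hsv[...,1]>130)&(hsv[...,2]>40))
E
python3 tab.py
```

```text
wrist red 0.609 55 z [0.1994 0.2067 0.2079] y [-0.1591 -0.1493]
wrist red 0.612 24 z [0.2074 0.2078 0.2079] y [-0.1591 -0.1481]
wrist red 0.615 20 z [0.2074 0.2078 0.2081] y [-0.1581 -0.1481]
wrist red 0.618 6 z [0.2075 0.2077 0.2081] y [-0.1538 -0.148 ]
wrist green 0.609 155 z [0.2214 0.2258 0.2301] y [-0.175  -0.1633]
wrist green 0.612 79 z [0.2216 0.2266 0.2301] y [-0.1722 -0.1629]
wrist green 0.615 73 z [0.2218 0.2269 0.2302] y [-0.173  -0.1628]
wrist green 0.618 67 z [0.2217 0.2263 0.23  ] y [-0.1725 -0.1633]
wrist green 0.621 73 z [0.2218 0.2265 0.2301] y [-0.1746 -0.1627]
wrist green 0.624 73 z [0.2214 0.2267 0.23  ] y [-0.176 -0.163]
wrist green 0.627 70 z [0.2215 0.2263 0.23  ] y [-0.1738 -0.1633]
wrist green 0.63 72 z [0.2216 0.2268 0.23  ] y [-0.1764 -0.1632]
```

```bash
python3 -m pendant '[[0.06,0,0,0,0,0,-1],[0.12,0,0,0,0,0,-1],[0.18,0,0,0,0,0,-1],[0.24,0,0,0,0,0,-1],[0.3,0,0,0,0,0,-1],[0.36,0,0,0,0,0,-1],[0.41,0,0,0,0,0,-1],[0.44,0,0,0,0,0,-1],[0.44,0,0,0,0,0,-1],[0.44,0,0,0,0,0,-1]]'
python3 tab.py
```

```text
clock: 11.55
position: [0.6082, -0.0291, 0.2084]
ee_rot: [0.661, -0.253, 0.66, 0.252]
ft_force: [0.2, -0.9, 0.4]
grip_width: -0.003
grasp_force: 0.1
wrist red 0.606 9 z [0.2222 0.2286 0.2298] y [-0.1583 -0.1518]
wrist red 0.609 52 z [0.2221 0.2287 0.2298] y [-0.1596 -0.1489]
wrist red 0.612 25 z [0.2292 0.2296 0.2298] y [-0.1587 -0.1487]
wrist red 0.615 25 z [0.2293 0.2296 0.2299] y [-0.1585 -0.1477]
wrist red 0.618 5 z [0.2293 0.2295 0.2297] y [-0.1572 -0.1494]
wrist green 0.609 118 z [0.2214 0.2263 0.2303] y [-0.1756 -0.164 ]
wrist green 0.612 28 z [0.229  0.2298 0.2305] y [-0.1767 -0.1634]
wrist green 0.615 27 z [0.229  0.23   0.2305] y [-0.1756 -0.1641]
wrist green 0.618 29 z [0.2291 0.2302 0.2343] y [-0.1749 -0.1459]
wrist green 0.621 36 z [0.2285 0.2301 0.2342] y [-0.1743 -0.1466]
wrist green 0.624 43 z [0.2263 0.23   0.234 ] y [-0.1755 -0.1472]
wrist green 0.627 31 z [0.2274 0.2301 0.2342] y [-0.1757 -0.1469]
wrist green 0.63 26 z [0.2298 0.2302 0.234 ] y [-0.1757 -0.148 ]
```

Level within 0.5 mm. Now I'll drop clear and draw back.

```bash
python3 -m pendant '[[-0.15,0,0,0,0,0,-1],[-0.3,0,0,0,0,0,-1],[-0.4,0,0,0,0,0,-1],[-0.4,0,-0.3,0,0,0,-1],[-0.4,0,-0.7,0,0,0,-1],[-0.4,0,-1.1,0,0,0,-1],[-0.4,0,-1.5,0,0,0,-1],[-0.4,0,-1.6,0,0,0,-1],[-0.4,0,-1.6,0,0,0,-1],[-0.4,0,-1.6,0,0,0,-1]]'
python3 tab.py; python3 meas.py 5 top | head -9; python3 -c "
from h import *
look('wrist','w5.png')"
```

```text
clock: 12.85
position: [0.5486, 0.0236, 0.1883]
ee_rot: [0.661, -0.254, 0.66, 0.253]
ft_force: [1.0, 0.2, -0.1]
grip_width: 0.001
grasp_force: 0.0
wrist red 0.606 9 z [0.2228 0.2251 0.2283] y [-0.1581 -0.1544]
wrist red 0.609 29 z [0.2211 0.2266 0.2295] y [-0.1597 -0.1511]
wrist red 0.612 5 z [0.2292 0.2294 0.2295] y [-0.1584 -0.1559]
wrist green 0.609 81 z [0.2219 0.2261 0.2299] y [-0.1752 -0.1635]
wrist green 0.612 5 z [0.2298 0.23   0.2301] y [-0.1718 -0.1669]
wrist green 0.615 8 z [0.2297 0.23   0.2327] y [-0.174  -0.1476]
wrist green 0.618 10 z [0.2296 0.2299 0.2332] y [-0.1735 -0.1493]
wrist green 0.621 7 z [0.2298 0.23   0.2339] y [-0.1688 -0.1459]
wrist green 0.624 15 z [0.2289 0.2298 0.2299] y [-0.1762 -0.1639]
wrist green 0.627 7 z [0.2287 0.2297 0.23  ] y [-0.1731 -0.1647]
top red 30 box px 368 206 373 210 
 [[ 0.6115 -0.1602  0.2257]
 [ 0.6116 -0.1598  0.226 ]
 [ 0.6157 -0.1553  0.2276]
 [ 0.6195 -0.1508  0.2295]
 [ 0.6198 -0.1499  0.2318]]
top green 65 box px 376 189 396 210 
 [[ 0.6118 -0.1756  0.2243]
 [ 0.6137 -0.1754  0.2256]
```

View pics/w5.png

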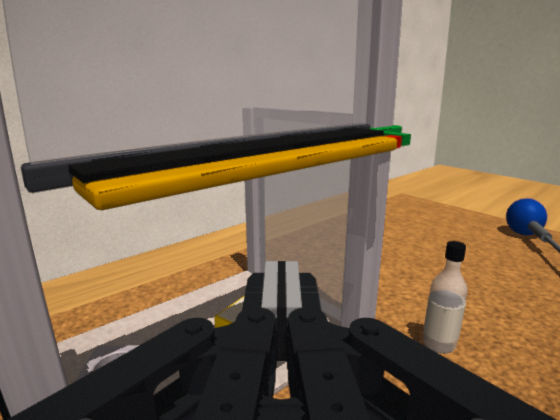

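The window has stayed up: the red pointer, at (398,142), is level with the green tab, at (403,137). The hand is clear of the hood.

```bash
python3 -c "
from workcell import manip
print(manip.hand_in())"
```

```text
the job is handed in; nothing more can be done
None
```

The window is pushed up from under its lip until the red pointer measures level with the green marker to within about 0.5 mm. It stayed there with the hand withdrawn, and the job is handed in at about 13 s of the 35 s allowed, though the hand-in returned no verdict.

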